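Unlock an ear cup from its cradle and hold its grille up for inspection

ROBOT

A 6-joint arm with a two-finger parallel gripper is mounted at the origin on the work surface. World frame = base frame: x ahead of the robot, y to its left, z up, the work surface at z = 0. Lengths are in m, angles in rad, forces in N, time in s.
With the tool pointing down it reaches from about 0.25 to 0.775 m from the base axis. Payload 4 kg.
Tool frame: the origin (TCP) lies midway between the tips of the shut fingers; the grasp point (between the pads) lies 19 mm behind it (arm.tcp_to_grasp is the distance from the TCP to the grasp point, in m); z points along the fingers, y is the line along which they close (so a half turn about z gives the same grasp; the last joint's range is limited). The gripper opens to 85 mm and grips with 20 to 120 N. Pads are 22 mm wide; open, the fingers measure 114 mm over their backs; the gripper's body (76 mm by 85 mm) begins 54 mm behind the grasp point. The pads swing forward as they close: fully open they stand 13 mm farther back than shut.
Start: joints at [-0.103, 0.087, 1.371, -0, 1.684, -0.103], TCP at [0.55, -0, 0.231] pointing down, gripper open.
Joint ranges: [-3.1, 3.1], [-0.76, 2.03], [0.27, 2.55], [-1.08, 4.22], [0.17, 2.65], [-2.57, 2.57]. Speed limits (rad/s): [2.79, 2.79, 3.14, 3.14, 3.14, 3.14].

INTERFACE

Orientations are given as a unit quaternion [x, y, z, w].
In Python, from cell import get_obs, imaging, workorder, arm gives the robot as it stands. The module is installed in compiled form; this text tells all that it offers.
- The arm moves only by the tool move_arm, never from a script. Its argument "increments" is text: rows parted by semicolons, each of 7 numbers parted by spaces: the turn, a rotation vector about the tool's x, y, z in degrees, then the shift along the tool's x, y, z in cm, then the closure, from 0 (fully open) to 1 (shut). In form: wx wy wz dx dy dz jaw; .... A call has 1 to 20 rows; each row is the pose to reach, as a shift and turn from the pose commanded when the call began, along the tool's axes at that moment; what a row does not reach only later rows make up. A row lasts 1/12 s, in which the tool goes at most 41.7 mm and 7.16 degrees, less where a joint would pass 70% of its speed; a pose out of reach is approached as far as the arm can. A call with a gripper value outside its range is refused whole. The fingers move at their own pace and stop on an object; "newtons" is the grip in N (left out, the last holds). Time passes only in rows, so rows that repeat a pose let the fingers close. It gives the time, the measured TCP pose, the force, the opening and the grip force at its end, in the units of the state.
- get_obs(): the state, without advancing time (a new reading comes with each control period).
- imaging.capture(name): name is "scene" or "side" or "wrist"; returns a dict with "image" (480x640x3 uint8, red, green, blue), "depth" (480x640 float32, m along the optical axis (not along the pixel's ray), 0 where there is no reading), "fx", "fy", "cx", "cy" (pixels), "k1" (the pictures are not rectified: a ray, as slopes to the right and down, at radius r is drawn at 1 + k1 r^2 times it, then the intrinsics apply), "eye" and "rotation" of the camera in the world. Camera axes: x right, y up, looking along -z (the intrinsics and any distortion apply to the point x, -y, -z); pixel columns grow to the right and rows downward; lengths in m; the calibration is good to about 2 mm. A picture is of the moment at which its call begins.
- workorder.close_job(): hands the job in; it is judged then, once.
The state is a dict: "time": time; "joint_positions": joint angles; "joint_vel": joint speeds; "effort": joint torques, N m; "tcp_pos": TCP position; "tcp_rot": TCP orientation; "force": force on the tool from outside, world axes, zero at the start; "moment": the same for the moment, N m; "finger_gap": finger opening in m; "finger_force": force on a finger pad.
Only numpy, scipy, OpenCV 4.12 (cv2) and the standard library are available. Lean on these libraries where they do the work, as an engineer would, in place of code of your own. Each camera call takes 0.05 s, during which the arm holds its last target. There are 200 camera calls.

TASK

Use the fork key to turn the cradle's captive locking screw a quarter turn anticlockwise (seen from above), not your fingers, and put the key back standing in its wooden stand. Then draw the ear cup up out of its cradle and finish while holding it still in the gripper, its centre about 25 cm above the bench, tipped so that the mesh grille faces up at about 45 degrees (halfway between level and straight up). Keep the fingers off the cradle and screw and leave the other things on the bench where they are.

Things in the scene. Friction and masses are not known exactly. Their poses are not given: they have to be found in the camera images.
- cradle: fixed aluminium fixture, base 76 x 166 x 10 mm (y -65 to +101). A slot 27 mm wide in x between two black walls (8 mm thick, tops 34 mm above bench) holds the ear cup on edge. End blocks (30 mm in x, tops 41 mm above bench) at y -57 to -39 and +39 to +99; the screw is on the +y one. Origin: slot centre, on the bench; z up, y along the slot to the screw, +x the side the grille faces
- lock_top (a point): top of the screw head, on its vertical axis, 75 mm from the cradle origin along cradle +y, 70 mm above bench. Head: upright steel bar 30 mm long (along point y), 4 mm thick (x), 9 mm high, on a round hub (diameter 30 mm, top 61 mm above bench). A flat finger 12 mm wide, underside 51.5 mm above bench, reaches 32 mm along point -y, over the ear cup's lug while locked
- lock (a joint): angle of the captive screw, rad: 0 locked (finger along the cradle's -y, over the lug), grows anticlockwise seen from above, stop at 1.75; the lug is free above about 0.65, a quarter turn is 1.57, unlocked counts above 1.0. Stays where it is left; friction torque about 0.06 N m
- earcup: black disc, diameter 72 mm, 24 mm thick, on edge in the cradle, 0.1-0.2 kg. Origin: underside centre (10 mm above bench when seated); z up, top at z 74 mm. x is the disc's axis: +x out of the face with the steel mesh grille; -x face has a round boss (diameter 20, 6 mm proud, at disc centre). Lugs 14 x 8 mm reach y = +-54 mm, centred z 35. Grip the flat faces near the top, closing along x
- earcup_center (a point): centre of the ear cup's disc, 38 mm above its origin along its z; axes as earcup
- key: fork key upright in the stand, 120 mm long, 0.15 kg. Origin: centre of its lower end; z up. Square grey handle 22 x 22 mm at z 65 to 120 mm (sides along x and y), round shank, steel foot 38 mm in diameter (z 0 to 23). The foot's slot runs along key x, open at both ends, 12 mm wide (y), 11 mm deep; it goes over the screw head's bar with about 0.27 rad of play either way
- key_tip (a point): centre of the key's lower end (the key's origin)
- stand: fixed wooden block 76 x 76 x 45 mm with a round hole 41 mm in diameter, 37 mm deep, in the middle of its top; holds the key. Origin: centre of its underside on the bench
- stand_floor (a point): centre of the floor of the stand's hole, 8 mm above the bench; the key's lower end rests here
- glue: bystander: white plastic bottle with yellow cap, 48 mm diameter, 100 mm tall, standing; origin centre of underside
- frame_ring: bystander: white plastic ring, 84 mm outer diameter, 10 mm high, lying flat; origin centre of underside
- ear_pad: bystander: black rubber ear pad ring, 86 mm outer diameter, 20 mm high, lying flat; origin centre of underside
- mesh_ring: bystander: aluminium ring, 68 mm outer diameter, 8 mm high, lying flat; origin centre of underside
- driver: bystander: ordinary screwdriver with red handle, lying flat, about 200 mm long along its x; origin on the bench
- yoke: bystander: half-round steel headphone yoke, 100 mm wide, 12 mm high, lying flat; origin at the centre of the half circle, on the bench
There are look-alikes about, which are no part of the job. Several things look just like the stand: the one meant starts farthest to the robot's right.

How it is judged:
By the outcome, as a careful person would: the job done as asked, in the order asked, and still so for the second after the job is handed in, while the arm keeps its last pose, push and grip.
It also fails if it takes over 61 s, if anything falls off the work surface, if the arm or the gripper's body presses on something with over 40 N, if the wrist force passes 120 N, or if a joint passes its speed limit or range.

## Working session

There is one attempt and no reset: what is moved stays moved. The work goes in short steps, Python scripts to look and compute and a tool call to move; the robot and the scene stay as the last step left them, time stands still between calls to the robot, and variables do not carry over. Pictures are saved under pics/ and viewed, at most 10 in all, crops included, and the job is handed in when it is done.

Besides the shell and the picture viewer there is one more tool, called after "Emit:" by a JSON object that holds its "api" and its "payload", one argument or row to a line. move_arm: Moves the arm, as the interface text tells. Its arguments: {"type":"object","properties":{"increments":{"type":"string"},"newtons":{"type":"number"}},"required":["increments"]}

```bash
mkdir -p pics; cat > h.py <<'E'
import numpy as np, cv2
from cell import get_obs, imaging, workorder, arm
def cap(n):
    c=imaging.capture(n); np.savez(f'{n}.npz',**c); return c
def load(n): return {k:v for k,v in np.load(f'{n}.npz').items()}
def rays(c,uv):
    uv=np.asarray(uv,float).reshape(-1,2)
    d=np.stack([(uv[:,0]-c['cx'])/c['fx'],(uv[:,1]-c['cy'])/c['fy']],1)
    u=d.copy()
    for _ in range(20): u=d/(1+c['k1']*(u**2).sum(1,keepdims=True))
    return np.stack([u[:,0],-u[:,1],-np.ones(len(u))],1)@np.asarray(c['rotation']).reshape(3,3).T
def plane(c,uv,z):
    r=rays(c,uv); e=np.asarray(c['eye']); return e+r*((z-e[2])/r[:,2])[:,None]
def cloud(c):
    v,u=np.mgrid[0:480,0:640]; r=rays(c,np.stack([u.ravel(),v.ravel()],1))
    p=np.asarray(c['eye'])+r*c['depth'].reshape(-1,1); p[c['depth'].ravel()==0]=np.nan
    return p.reshape(480,640,3)
def proj(c,P):
    q=(np.atleast_2d(P)-c['eye'])@np.asarray(c['rotation']).reshape(3,3)
    s=np.stack([q[:,0]/-q[:,2],-q[:,1]/-q[:,2]],1); s=s*(1+c['k1']*(s**2).sum(1,keepdims=True))
    return np.stack([s[:,0]*c['fx']+c['cx'],s[:,1]*c['fy']+c['cy']],1)
def save(n,im): cv2.imwrite(f'pics/{n}.png',im[...,::-1])
E
python3 - <<'E'
from h import *
for n in ['scene','side','wrist']:
    c=cap(n); save(n+'0',c['image']); print(n,c['eye'],np.round(c['rotation'],3).tolist(),c['fx'],c['k1'])
print(get_obs())
E
```

```text
scene [1.0885711  0.57483986 0.94726247] [0.132, 0.337, 0.863, 0.351] 552.5446567597611 0.05258041530957545
side [0.13795406 0.63316691 0.62818744] [-0.125, 0.43, 0.86, -0.243] 501.15260132809965 -0.09900246494348357
wrist [0.54965951 0.07533891 0.37346817] [-0.151, 0.001, 0.0, 0.989] 431.35002652381695 -0.0661382629717867
{'time': 0.15, 'joint_positions': array([-1.03098718e-01,  8.78311560e-02,  1.37189777e+00, -4.52905857e-06,
        1.68361859e+00, -1.03103166e-01]), 'joint_vel': array([ 0.00088167, -0.00149249, -0.00578254, -0.00092546, -0.00093063,
       -0.00080654]), 'effort': array([ 1.22744677e-03, -3.52374566e+01, -3.13678122e+01, -1.70676763e-04,
        8.12124257e-03, -6.53522420e-05]), 'tcp_pos': array([5.49619402e-01, 3.39952787e-05, 2.30387656e-01]), 'tcp_rot': array([ 7.07105115e-01,  7.07107903e-01, -5.55033946e-04, -6.79576969e-04]), 'force': array([ 0.14308389,  0.19672132, -0.417824  ]), 'moment': array([ 0.05250516, -0.01687883, -0.00348276]), 'finger_force': 0.0, 'finger_gap': 0.08546265726698588}
```

View pics/scene0.png

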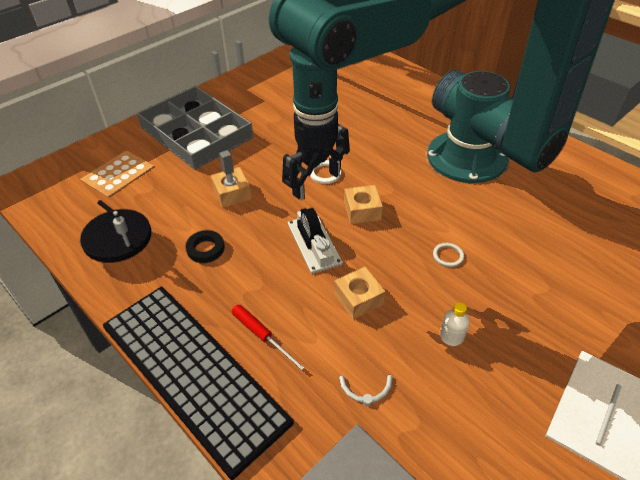

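View pics/side0.png

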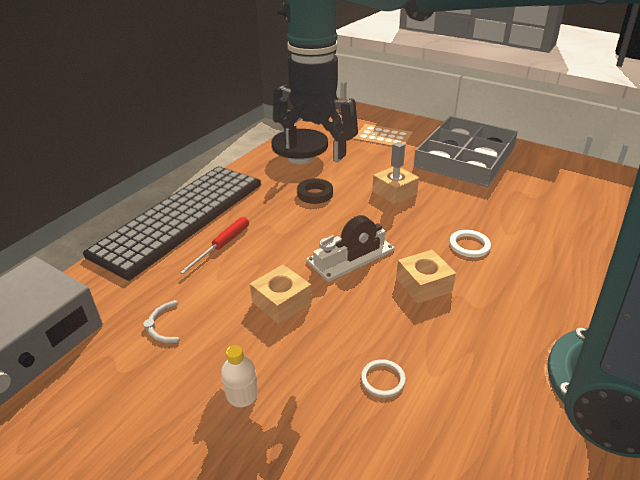

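The scene view shows three wooden blocks: (230,185) holding the key, (363,203) and (358,292). The cradle with the ear cup is at (315,240). The side view shows the same blocks at (396,180), (425,275) and (281,290), with the cradle at (350,248). Next I'll measure them.

```bash
python3 - <<'E'
s=open('h.py').read()
s=s.replace("import numpy as np, cv2","import numpy as np, cv2\nfrom scipy.spatial.transform import Rotation as R")
s=s.replace("np.asarray(c['rotation']).reshape(3,3)","R.from_quat(c['rotation']).as_matrix()")
open('h.py','w').write(s)
E
python3 - <<'E'
from h import *
for n,boxes in [('scene',{'A':(205,140,255,210),'B':(340,180,385,225),'C':(330,265,390,320),'cr':(285,205,345,275)}),('side',{'A':(370,140,420,208),'B':(395,250,458,305),'C':(248,262,315,325),'cr':(305,210,395,280)})]:
    c=load(n);p=cloud(c)
    for k,(a,b,d,e) in boxes.items():
        q=p[b:e,a:d].reshape(-1,3); im=c['image'][b:e,a:d].reshape(-1,3)
        if k!='cr':
            t=q[(abs(q[:,2]-.045)<.004)]
            r=cv2.minAreaRect((t[:,:2]*1000).astype(np.float32)); print(n,k,'top45',np.round(r,1) if 0 else r,len(t))
        if k=='A':
            t=q[q[:,2]>.085]; print('  handle',np.nanmin(t,0),np.nanmax(t,0),np.median(t,0),cv2.minAreaRect((t[:,:2]*1000).astype(np.float32)))
        if k=='cr':
            for lo,hi in [(.007,.013),(.031,.037),(.039,.044),(.05,.056),(.058,.064),(.066,.073),(.075,.09)]:
                t=q[(q[:,2]>lo)&(q[:,2]<hi)]
                if len(t)>5: print('  ',lo,len(t),cv2.minAreaRect((t[:,:2]*1000).astype(np.float32)),t.mean(0))
w=load('wrist'); save('w0',cv2.resize(w['image'],None,fx=1,fy=1))
s=load('scene')['image']; d=load('side')['image']
f=lambda i,a,b,x,y:cv2.resize(i[b:y,a:x],(400,300),interpolation=cv2.INTER_CUBIC)
save('crop1',np.vstack([np.hstack([f(s,265,195,365,270),f(d,295,200,405,283)]),np.hstack([f(s,190,135,290,210),f(d,350,135,450,210)])]))
E
```

```text
scene A top45 ((513.0123291015625, -384.0169677734375), (207.16053771972656, 76.27091979980469), 69.41972351074219) 534
  handle [ 0.52464531 -0.33838678  0.08505841] [ 0.54877222 -0.31158773  0.13413617] [ 0.53947365 -0.31838056  0.11399572] ((536.3157348632812, -324.49127197265625), (26.17761993408203, 23.328237533569336), 83.43047332763672)
scene B top45 ((348.31005859375, -53.95817184448242), (83.04399108886719, 76.71985626220703), 55.921852111816406) 593
scene C top45 ((548.5794067382812, 122.49139404296875), (79.94271087646484, 78.25401306152344), 75.78839874267578) 900
   0.007 642 ((511.3433837890625, -91.06816101074219), (226.92271423339844, 111.87527465820312), 66.94389343261719) [ 0.52290771 -0.04423092  0.01040164]
   0.031 166 ((509.3084411621094, -51.823089599609375), (151.68287658691406, 44.90882873535156), 65.42072296142578) [ 0.51783356 -0.05791209  0.0342409 ]
   0.039 159 ((510.3399963378906, -55.699440002441406), (157.19866943359375, 32.10371398925781), 69.56845092773438) [ 0.52739345 -0.02312803  0.04170427]
   0.05 70 ((507.4981994628906, -58.29524230957031), (1
[... 1506 characters left out ...]
360351562, 31.880664825439453), 58.156558990478516) [ 0.51329123 -0.02861207  0.04104391]
   0.05 164 ((505.2159729003906, -56.53782653808594), (139.4344482421875, 29.821550369262695), 64.39971160888672) [ 0.50387841 -0.04758828  0.05333898]
   0.058 197 ((511.44482421875, -48.448204040527344), (123.9319076538086, 29.848997116088867), 66.11377716064453) [ 0.51187799 -0.03349108  0.06104059]
   0.066 143 ((512.4472045898438, -48.811824798583984), (118.81214904785156, 23.867666244506836), 58.98014831542969) [ 0.50588108 -0.04911104  0.06934064]
   0.075 220 ((501.230712890625, -74.30961608886719), (49.97614669799805, 27.200937271118164), 65.88307189941406) [ 0.49988343 -0.07083403  0.08039611]
```

View pics/crop1.png

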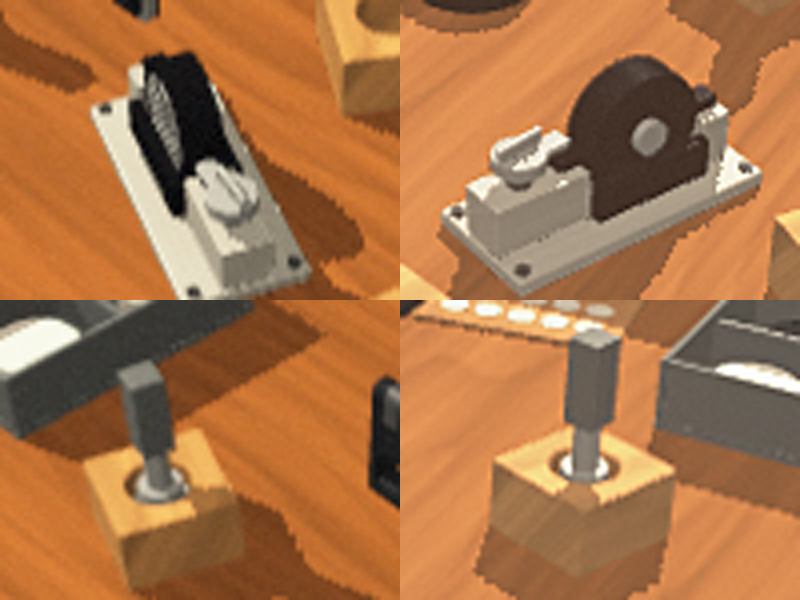

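View pics/w0.png

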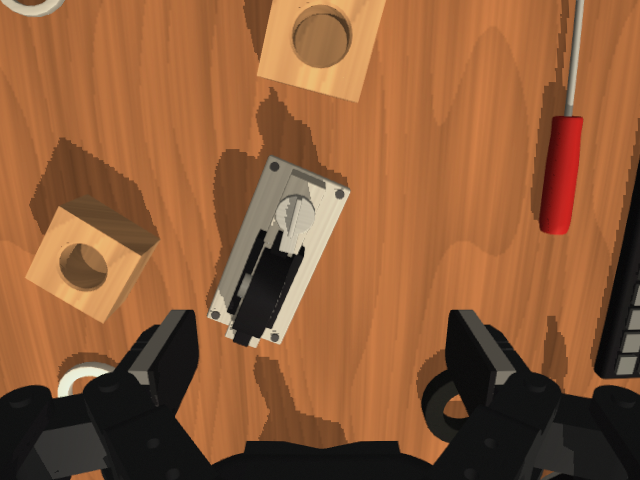

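Stand candidates are A (230,185) at y = −0.325, B (363,203) at y = −0.055 and C (358,292) at y = +0.12. A is farthest right and holds the key, so I choose A. The crop confirms a square-handled key in its hole. The pin-like thing on the dark dish at (120,228) is not in a stand. The screw bar and grille (+x side) show clearly. Next I'll move over the key for a close look.

Emit:
{"api": "move_arm", "payload": {
  "increments": "0 0 0 -32.5 -1.4 0 0;0 0 0 -32.5 -1.4 0 0;0 0 0 -32.5 -1.4 0 0;0 0 0 -32.5 -1.4 0 0;0 0 0 -32.5 -1.4 0 0;0 0 0 -32.5 -1.4 0 0;0 0 0 -32.5 -1.4 0 0;0 0 0 -32.5 -1.4 0 0;0 0 0 -32.5 -1.4 0 0;0 0 0 -32.5 -1.4 0 0;0 0 0 -32.5 -1.4 0 0;0 0 0 -32.5 -1.4 0 0;0 0 0 -32.5 -1.4 0 0"
}}

```text
time: 1.23
tcp_pos: [0.5364, -0.3235, 0.2316]
tcp_rot: [0.706, 0.708, 0.0, 0.0]
force: [-0.1, 0.8, 0.2]
finger_gap: 0.0853
finger_force: 0.0
```

```bash
python3 - <<'E'
from h import *
c=load('wrist')
h=plane(c,[(274,166),(339,194),(215,315),(275,338)],.010)[:,:2]*1000
print('holes',h.round(1)); d=(h[0]+h[1]-h[2]-h[3]); print('yaw',np.degrees(np.arctan2(d[1],d[0])),'centre',h.mean(0))
d2=h[1]-h[0]+h[3]-h[2];print('x yaw',np.degrees(np.arctan2(d2[1],d2[0])))
u=d/np.linalg.norm(d); print('origin',h.mean(0)-18*u,'screw',h.mean(0)+57*u)
import os
os.rename('wrist.npz','wrist_start.npz')
c=cap('wrist'); save('w1',c['image']); p=cloud(c); o=get_obs(); print(o['tcp_pos'],o['joint_positions'],o['time'])
t=p[(p[...,2]>.118)&(p[...,2]<.135)&(np.hypot(p[...,0]-.535,p[...,1]+.325)<.022)]
print('top',len(t),t.mean(0),cv2.minAreaRect((t[:,:2]*1000).astype(np.float32)))
t=p[(abs(p[...,2]-.045)<.003)&(np.hypot(p[...,0]-.535,p[...,1]+.325)<.07)]
print('stand',len(t),cv2.minAreaRect((t[:,:2]*1000).astype(np.float32)))
E
```

```text
holes [[ 508.8   21. ]
 [ 563.9   -3.1]
 [ 448.2 -119.5]
 [ 504.3 -143.9]]
yaw 66.86785695986329 centre [506.3224064 -61.3864564]
x yaw -23.553908812464403
origin [499.25105102 -77.93927891] screw [528.71503176  -8.96918511]
[ 0.53643158 -0.32355003  0.23172534] [-6.33326515e-01  2.58525284e-01  1.17262953e+00  2.30690485e-04
  1.70999485e+00 -6.35343338e-01] 1.2833
top 1381 [ 0.5363067  -0.32777871  0.12785688] ((536.1934204101562, -329.4986572265625), (22.975879669189453, 22.04810905456543), 75.7533187866211)
stand 6520 ((536.2547607421875, -329.5254211425781), (76.62348175048828, 76.28395080566406), 70.07735443115234)
```

View pics/w1.png

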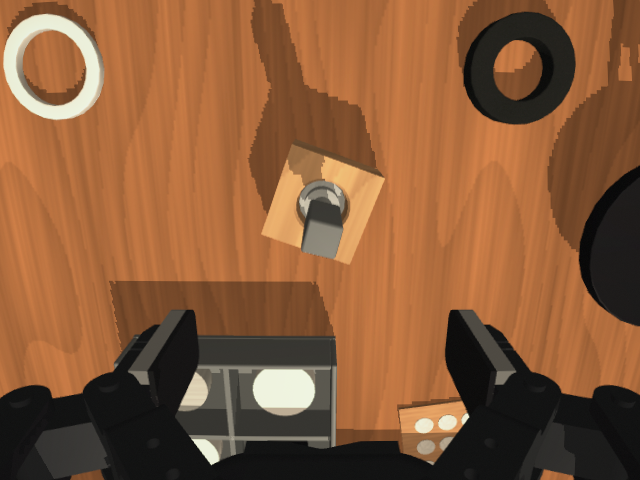

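The wrist view shows the key handle top at (322,240), centred in its stand at about (323,205). The grey tray and the rings are well clear.

Emit:
{"api": "move_arm", "payload": {
  "increments": "0 0 14.25 -0.5 0 0 0;0 0 14.25 -0.5 0 0 0;0 0 14.25 -0.5 0 0 0;0 0 14.25 -0.5 0 0 0;0 0 14.25 -0.5 0 0 0"
}}

```text
time: 1.7
tcp_pos: [0.5362, -0.3293, 0.2316]
tcp_rot: [0.788, 0.615, 0.0, 0.0]
force: [-0.4, 0.5, 0.4]
finger_gap: 0.0855
finger_force: 0.0
```

```bash
cat >> h.py <<'E'
def st():
    o=get_obs(); r=R.from_quat(o['tcp_rot']).as_matrix()
    print('t',o['time'],'tcp',(o['tcp_pos']*1000).round(1),'yaw_y',np.degrees(np.arctan2(r[1,1],r[0,1])).round(2),'z',r[:,2].round(3),'F',o['force'].round(1),'gap',o['finger_gap'],'ff',o['finger_force'],'j',o['joint_positions'].round(2)); return o,r
def to(P,o,r): print('to (cm, tool axes)',(r.T@(np.asarray(P)-o['tcp_pos'])*100).round(2))
E
python3 - <<'E'
from h import *
o,r=st()
c=cap('wrist');p=cloud(c);o,r=st()
t=p[(p[...,2]>.118)&(p[...,2]<.135)&(np.hypot(p[...,0]-.535,p[...,1]+.325)<.022)]
rr=cv2.minAreaRect((t[:,:2]*1000).astype(np.float32));print(rr)
to([rr[0][0]/1000,rr[0][1]/1000,.083],o,r)
E
```

```text
t 1.7 tcp [ 536.2 -329.3  231.6] yaw_y -14.04 z [ 0. -0. -1.] F [-0.4  0.5  0.4] gap 0.08546740399378819 ff 0.0 j [-0.64  0.27  1.16  0.    1.71 -0.4 ]
t 1.75 tcp [ 536.2 -329.5  231.5] yaw_y -14.09 z [ 0. -0. -1.] F [ 0.4 -0.6  0.1] gap 0.08539579234302998 ff 0.0 j [-0.64  0.27  1.16  0.    1.71 -0.4 ]
((536.2366943359375, -328.88031005859375), (21.93438148498535, 21.909914016723633), 75.17142486572266)
to (cm, tool axes) [ 6.000e-02 -1.000e-02  1.485e+01]
```

Emit:
{"api": "move_arm", "payload": {
  "increments": "0 0 0.5 0 0 4 0;0 0 0.5 0 0 8 0;0 0 0.5 0 0 12 0;0 0 0.5 0 0 14.8 0;0 0 0.5 0 0 14.8 0;0 0 0.5 0 0 14.8 1;0 0 0.5 0 0 14.8 1;0 0 0.5 0 0 14.8 1;0 0 0.5 0 0 14.8 1;0 0 0.5 0 0 14.8 1;0 0 0.5 0 0 14.8 1;0 0 0.5 0 0 14.8 1;0 0 0.5 0 0 14.8 1;0 0 0.5 0 0 14.8 1;0 0 0.5 0 0 14.8 1;0 0 0.5 0 0 14.8 1",
  "newtons": 60
}}

```text
time: 3.08
tcp_pos: [0.5369, -0.3308, 0.0858]
tcp_rot: [0.792, 0.61, 0.0, 0.002]
force: [-1.3, 0.4, 6.7]
finger_gap: 0.0212
finger_force: 58.7
```

```bash
python3 -c "
from h import *
st()"
```

```text
t 3.0833 tcp [ 536.9 -330.8   85.8] yaw_y -14.75 z [ 0.003 -0.002 -1.   ] F [-1.3  0.4  6.7] gap 0.021235802690432588 ff 58.74118387699127 j [-0.64  0.33  1.38 -0.    1.43 -0.38]
```

Emit:
{"api": "move_arm", "payload": {
  "increments": "0 0 0 0 0 -2 1;0 0 0 0 0 -4 1;0 0 0 0 0 -6 1;0 0 0 0 0 -9 1;0 0 0 0 0 -12 1;0 0 0 0 0 -12 1;0 0 0 0 0 -12 1;0 0 0 0 0 -12 1"
}}

```text
time: 3.75
tcp_pos: [0.5356, -0.3297, 0.2021]
tcp_rot: [0.792, 0.611, -0.0, -0.001]
force: [-0.5, -0.3, -1.9]
finger_gap: 0.0216
finger_force: 60.2
```

```bash
python3 - <<'E'
from h import *
o,r=st()
tip=o['tcp_pos']+r[:,2]*.078
out=[]
for n in ['scene','side']:
    c=cap(n); u=proj(c,tip)[0]; x,y=u.round().astype(int); print(n,u); out.append(cv2.resize(c['image'][y-45:y+30,x-40:x+60],(400,300),interpolation=cv2.INTER_CUBIC))
save('foot',np.hstack(out))
E
```

```text
t 3.75 tcp [ 535.6 -329.7  202.1] yaw_y -14.75 z [-0.001  0.001 -1.   ] F [-0.5 -0.3 -1.9] gap 0.02157189648064966 ff 60.228867530822754 j [-0.64  0.27  1.21  0.    1.66 -0.38]
scene [224.38226873 154.68059917]
side [399.44942684 144.97985742]
```

View pics/foot.png

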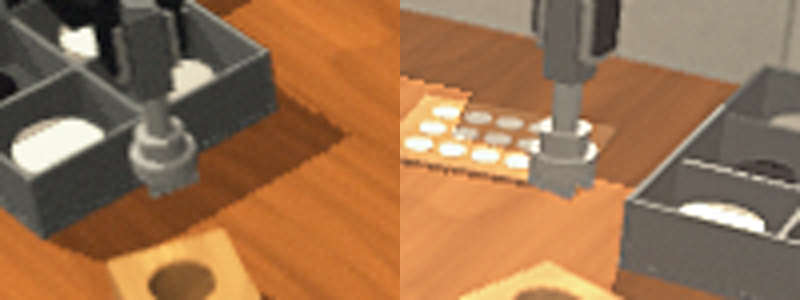

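Emit:
{"api": "move_arm", "payload": {
  "increments": "0 0 0 49 -21.7 -30 1;0 0 0 49 -21.7 -30 1;0 0 0 49 -21.7 -30 1;0 0 0 49 -21.7 -30 1;0 0 0 49 -21.7 -30 1;0 0 0 49 -21.7 -30 1;0 0 0 49 -21.7 -30 1;0 0 0 49 -21.7 -30 1;0 0 0 49 -21.7 -30 1;0 0 0 49 -21.7 -30 1;0 0 0 49 -21.7 -30 1;0 0 0 49 -21.7 -30 1;0 0 0 49 -21.7 -30 1;0 0 0 49 -21.7 -30 1;0 0 0 49 -21.7 -30 1;0 0 0 49 -21.7 -30 1;0 0 0 49 -21.7 -30 1;0 0 0 49 -21.7 -30 1;0 0 0 49 -21.7 -30 1;0 0 0 49 -21.7 -30 1"
}}

```text
time: 5.52
tcp_pos: [0.4512, 0.198, 0.502]
tcp_rot: [0.793, 0.61, -0.001, -0.0]
force: [0.9, -0.3, -1.9]
finger_gap: 0.0211
finger_force: 60.3
```

```bash
python3 - <<'E'
from h import *
o,r=st()
tip=o['tcp_pos']+r[:,2]*.078
c=cap('side'); u=proj(c,tip)[0]; x,y=u.round().astype(int); print(u); s=c['image'][max(0,y-80):y+40,x-60:x+100]
c=cap('scene'); u=proj(c,tip)[0]; x,y=u.round().astype(int); print(u); s2=c['image'][max(0,y-60):y+30,x-60:x+60]
save('foot2',np.hstack([cv2.resize(s,(400,300),interpolation=cv2.INTER_CUBIC),cv2.resize(s2,(400,300),interpolation=cv2.INTER_CUBIC)]))
E
```

```text
t 5.5167 tcp [451.2 198.  502. ] yaw_y -14.87 z [-0.003 -0.001 -1.   ] F [ 0.9 -0.3 -1.9] gap 0.021061397099039193 ff 60.253318548202515 j [ 0.3   0.07  0.84 -0.    2.23  0.56]
[290.91939833  98.09864486]
[447.95898896 129.93029648]
```

View pics/foot2.png

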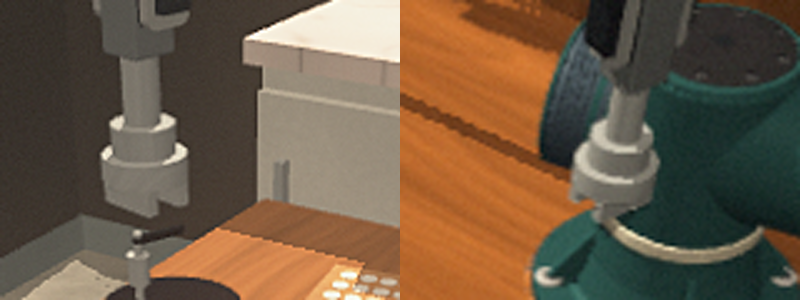

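The foot's notch opens to the right of centre in the side view (165,205) and to the left in the scene view (590,205), both of which put the slot along tool y. Next I'll refine the screw position from all three views.

```bash
python3 - <<'E'
from h import *
g=np.array([.5287,-.009])
cs={'wrist_start':load('wrist_start')}
# fresh side/scene views, arm away to the left
for n in ['scene','side']: cs[n]=cap(n)
for n,c in cs.items():
    p=cloud(c); d=np.hypot(p[...,0]-g[0],p[...,1]-g[1])
    for lo,hi in [(.057,.0645),(.066,.074)]:
        t=p[(p[...,2]>lo)&(p[...,2]<hi)&(d<.022)]
        if len(t)>8:
            (cx,cy),rad=cv2.minEnclosingCircle((t[:,:2]*1000).astype(np.float32))
            w,v=np.linalg.eigh(np.cov(t[:,:2].T)); print(n,lo,len(t),np.round([cx,cy,rad],1),'mean',(t.mean(0)*1000).round(1),'axis',np.degrees(np.arctan2(v[1,1],v[0,1]))%180,cv2.minAreaRect((t[:,:2]*1000).astype(np.float32)))
    # ear cup top ridge
    t=p[(p[...,2]>.07)&(p[...,2]<.09)&(np.hypot(p[...,0]-.499,p[...,1]+.077)<.045)]
    if len(t): print('  cup',len(t),cv2.minAreaRect((t[:,:2]*1000).astype(np.float32)),t[:,2].max())
c=cs['wrist_start']; im=c['image'][120:360,190:370]
pts=[proj(c,[.5287,-.009,.07])[0],proj(c,[.4993,-.0779,.084])[0]]
print(pts)
im=cv2.resize(c['image'],None,fx=4,fy=4,interpolation=cv2.INTER_CUBIC)[600:1200,800:1400].copy()
for q in pts: cv2.circle(im,(int(q[0]*4-800+2),int(q[1]*4-600+2)),4,(255,0,0),-1)
save('wc',im)
E
```

```text
wrist_start 0.057 1074 [528.5 -12.1  18.8] mean [528.8  -8.7  61.4] axis 74.83166783645505 ((529.1118774414062, -12.120145797729492), (37.426212310791016, 28.59710121154785), 89.71646881103516)
wrist_start 0.066 220 [529.   -8.4  15. ] mean [529.2  -7.7  70.5] axis 75.17995466566471 ((529.052490234375, -8.417038917541504), (29.933961868286133, 3.8854496479034424), 75.35430145263672)
  cup 2076 ((500.147216796875, -75.90240478515625), (57.5394287109375, 25.27029800415039), 67.30901336669922) 0.08602779582818815
scene 0.057 98 [532.1  -9.9  19.6] mean [531.3  -4.9  61.4] axis 81.1724243729039 ((531.3450927734375, -9.007160186767578), (28.767627716064453, 36.165199279785156), 19.82501220703125)
scene 0.066 28 [529.8  -4.5  15.6] mean [530.4  -3.6  70.4] axis 76.38824736090768 ((530.425048828125, -4.676481246948242), (31.194318771362305, 4.608381271362305), 76.1338882446289)
  cup 228 ((501.3313293457031, -71.73776245117188), (60.200321197509766, 26.753063201904297), 69.24414825439453) 0.08748464516287624
side 0.057 105 [526.8 -10.3  19.9] mean [526.8  -4.8  60.5] axis 68.28838558836544 ((526.873291015625, -9.009672164916992), (35.70331573486328, 30.281299591064453), 38.547607421875)
side 0.066 40 [529.5  -5.6  15.8] mean [529.8  -6.3  68.8] axis 74.87352278307348 ((529.993408203125, -5.774214744567871), (31.463808059692383, 5.836559295654297), 72.10670471191406)
  cup 294 ((501.11309814453125, -74.55270385742188), (54.468177795410156, 27.067691802978516), 67.88160705566406) 0.08548028685455777
[array([293.64360101, 219.30085295]), array([255.06842434, 312.91991333])]
```

View pics/wc.png

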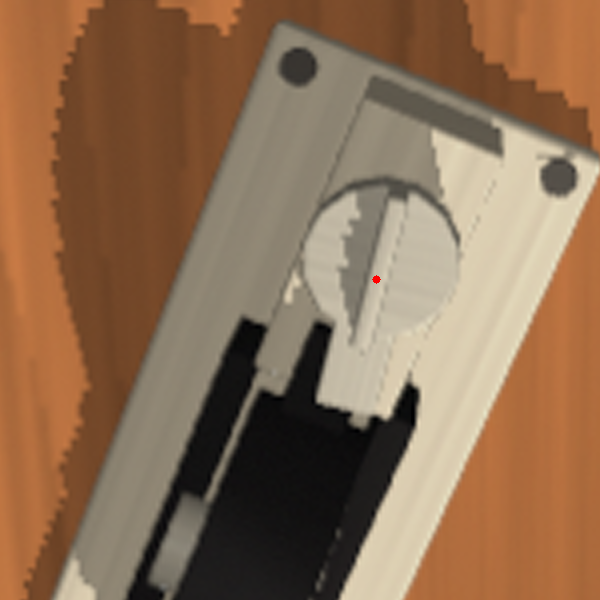

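The crop shows the screw bar running slightly anticlockwise of the slot axis, at azimuth 75.3°. The screw centre is at about (0.5293, −0.0075). Next I'll move above it, turning the key slot to match the bar.

Emit:
{"api": "move_arm", "payload": {
  "increments": "0 0 89.8 -17.8 12.8 30.2 1;0 0 89.8 -17.8 12.8 30.2 1;0 0 89.8 -17.8 12.8 30.2 1;0 0 89.8 -17.8 12.8 30.2 1;0 0 89.8 -17.8 12.8 30.2 1;0 0 89.8 -17.8 12.8 30.2 1;0 0 89.8 -17.8 12.8 30.2 1;0 0 89.8 -17.8 12.8 30.2 1;0 0 89.8 -17.8 12.8 30.2 1;0 0 89.8 -17.8 12.8 30.2 1;0 0 89.8 -17.8 12.8 30.2 1;0 0 89.8 -17.8 12.8 30.2 1;0 0 89.8 -17.8 12.8 30.2 1;0 0 89.8 -17.8 12.8 30.2 1;0 0 89.8 -17.8 12.8 30.2 1;0 0 89.8 -17.8 12.8 30.2 1;0 0 89.8 -17.8 12.8 30.2 1;0 0 89.8 -17.8 12.8 30.2 1"
}}

```text
time: 7.22
tcp_pos: [0.5294, -0.0056, 0.2014]
tcp_rot: [0.992, -0.126, 0.0, 0.0]
force: [-0.8, 0.7, -1.3]
finger_gap: 0.0218
finger_force: 60.1
```

```bash
python3 - <<'E'
from h import *
o,r=st(); to([.5293,-.0075,.150],o,r)
# key foot: points near tip
for n in ['scene','side']:
    c=cap(n);p=cloud(c); d=np.hypot(p[...,0]-.5293,p[...,1]+.0075)
    t=p[(d<.03)&(p[...,2]>.1)&(p[...,2]<.155)]
    a=np.sort(t[:,2]); print(n,len(t),'zmin',a[:5].round(4)); f=t[(t[:,2]<a[0]+.02)]; print(cv2.minEnclosingCircle((f[:,:2]*1000).astype(np.float32)))
    h,e=np.histogram(t[:,2],bins=np.arange(.1,.156,.004)); print(h)
E
```

```text
t 7.2167 tcp [529.4  -5.6 201.4] yaw_y -104.51 z [ 0. -0. -1.] F [-0.8  0.7 -1.3] gap 0.02179327758872832 ff 60.09636998176575 j [-0.12  0.05  1.47 -0.    1.62  1.71]
to (cm, tool axes) [0.04 0.18 5.14]
scene 186 zmin [0.1245 0.1248 0.1251 0.1252 0.1255]
((533.26904296875, -1.706160068511963), 18.818506240844727)
[ 0  0  0  0  0  0 10  7  9 22 29 54 44]
side 296 zmin [0.1231 0.1231 0.1231 0.1238 0.1241]
((531.3336791992188, -2.3724918365478516), 18.424436569213867)
[ 0  0  0  0  0  4 33 16 18 38 35 99 34]
```

Emit:
{"api": "move_arm", "payload": {
  "increments": "0 0 0 0 0.15 2.5 1;0 0 0 0 0.15 5 1;0 0 0 0 0.15 5.5 1;0 0 0 0 0.15 5.8 1;0 0 0 0 0.15 6.0 1;0 0 0 0 0.15 6.1 1;0 0 0 0 0.15 6.1 1;0 0 0 0 0.15 6.1 1"
}}

```text
time: 7.98
tcp_pos: [0.5298, -0.0072, 0.1417]
tcp_rot: [0.992, -0.127, 0.001, -0.0]
force: [-0.4, 0.6, -0.8]
finger_gap: 0.0214
finger_force: 60.0
```

```bash
python3 -c "
from h import *
st()"
```

```text
t 7.9833 tcp [529.8  -7.2 141.7] yaw_y -104.55 z [ 0.003 -0.    -1.   ] F [-0.4  0.6 -0.8] gap 0.02140676575125934 ff 60.02337455749512 j [-0.12  0.08  1.56  0.    1.5   1.7 ]
```

Emit:
{"api": "move_arm", "payload": {
  "increments": "0 0 -7 0 0 0.1 1;0 0 -14 0 0 0.1 1;0 0 -21 0 0 0.1 1;0 0 -28 0 0 0.1 1;0 0 -35 0 0 0.1 1;0 0 -42 0 0 0.1 1;0 0 -49 0 0 0.1 1;0 0 -56 0 0 0.1 1;0 0 -63 0 0 0.1 1;0 0 -70 0 0 0.1 1;0 0 -77 0 0 0.1 1;0 0 -84 0 0 0.1 1;0 0 -91 0 0 0.1 1;0 0 -95 0 0 0.1 1;0 0 -97 0 0 0.1 1;0 0 -97 0 0 0.1 1;0 0 -97 0 0 0.1 1"
}}

```text
time: 9.4
tcp_pos: [0.5286, -0.0082, 0.1402]
tcp_rot: [0.753, 0.658, -0.001, 0.001]
force: [-3.1, -3.3, 0.5]
finger_gap: 0.0214
finger_force: 60.3
```

```bash
python3 - <<'E'
from h import *
o,r=st(); print(o['moment'])
for n in ['scene','side']:
    c=cap(n);p=cloud(c); d=np.hypot(p[...,0]-.5293,p[...,1]+.0075)
    t=p[(d<.042)&(d>.02)&(p[...,2]>.048)&(p[...,2]<.058)]
    if len(t): m=t.mean(0); print(n,len(t),m,np.degrees(np.arctan2(m[1]+.0075,m[0]-.5293)))
E
```

```text
t 9.4 tcp [528.6  -8.2 140.2] yaw_y -7.64 z [-0.    -0.002 -1.   ] F [-3.1 -3.3  0.5] gap 0.02135061155888747 ff 60.28949797153473 j [-0.12  0.08  1.56 -0.    1.5   0.01]
[-0.8725042   0.73116728 -0.05749543]
scene 39 [ 0.54086465 -0.02667021  0.05491421] -58.89902983325141
side 74 [ 0.51928468 -0.03584747  0.05172477] -109.45859594101734
```

Emit:
{"api": "move_arm", "payload": {
  "increments": "0 0 7 0 0 0 1;0 0 12 0 0 0 1;0 0 12 0 0 -1 1;0 0 12 0 0 -3 1;0 0 12 0 0 -6 1;0 0 12 0 0 -9 1;0 0 12 0 0 -10 1;0 0 12 0 0 -10 1;0 0 12 0 0 -10 1"
}}

```text
time: 10.25
tcp_pos: [0.5293, -0.0067, 0.2394]
tcp_rot: [0.817, 0.577, 0.001, 0.0]
force: [-0.2, -0.6, -2.9]
finger_gap: 0.0212
finger_force: 60.2
```

```bash
python3 - <<'E'
from h import *
o,r=st()
for n in ['scene','side']:
    c=cap(n);p=cloud(c); d=np.hypot(p[...,0]-.5293,p[...,1]+.0075)
    t=p[(d<.022)&(p[...,2]>.066)&(p[...,2]<.074)]
    print(n,len(t),t.mean(0),cv2.minAreaRect((t[:,:2]*1000).astype(np.float32)))
    w,v=np.linalg.eigh(np.cov(t[:,:2].T)); print(np.degrees(np.arctan2(v[1,1],v[0,1]))%180,w)
to([.5362,-.3292,.205],o,r)
E
```

```text
t 10.25 tcp [529.3  -6.7 239.4] yaw_y -19.48 z [ 0.002  0.001 -1.   ] F [-0.2 -0.6 -2.9] gap 0.02118619313197782 ff 60.189188718795776 j [-0.12  0.04  1.41  0.    1.7   0.22]
scene 36 [ 0.53015044 -0.00541933  0.06930689] ((529.8573608398438, -4.482156753540039), (8.357244491577148, 29.789867401123047), 74.12361907958984)
162.1186951512545 [3.14184266e-06 8.07071426e-05]
side 37 [ 0.52965973 -0.00571809  0.06900492] ((529.7127075195312, -6.507192134857178), (6.619934558868408, 29.433752059936523), 70.78158569335938)
159.37571319248804 [3.07839380e-06 8.46162493e-05]
to (cm, tool axes) [-30.18  11.39   3.42]
```

Emit:
{"api": "move_arm", "payload": {
  "increments": "0 0 -4.7 -30.2 11.4 3.4 1;0 0 -4.7 -30.2 11.4 3.4 1;0 0 -4.7 -30.2 11.4 3.4 1;0 0 -4.7 -30.2 11.4 3.4 1;0 0 -4.7 -30.2 11.4 3.4 1;0 0 -4.7 -30.2 11.4 3.4 1;0 0 -4.7 -30.2 11.4 3.4 1;0 0 -4.7 -30.2 11.4 3.4 1;0 0 -4.7 -30.2 11.4 3.4 1;0 0 -4.7 -30.2 11.4 3.4 1;0 0 -4.7 -30.2 11.4 3.4 1;0 0 -4.7 -30.2 11.4 3.4 1;0 0 -4.7 -30.2 11.4 3.4 1;0 0 -4.7 -30.2 11.4 3.4 1"
}}

```text
time: 11.52
tcp_pos: [0.5357, -0.3285, 0.2058]
tcp_rot: [0.792, 0.611, 0.0, 0.0]
force: [0.1, -0.2, -2.2]
finger_gap: 0.0216
finger_force: 60.0
```

```bash
python3 - <<'E'
from h import *
P=[]
for n in ['wrist','wrist','wrist','wrist']:
    c=cap(n); o,r=st(); P.append(o['tcp_pos'])
o['tcp_pos']=np.mean(P,0); print(o['tcp_pos']); to([.5359,-.3298,.087],o,r)
p=cloud(c); s=np.hypot(p[...,0]-.536,p[...,1]+.329)
t=p[(abs(p[...,2]-.045)<.004)&(s<.07)]; print('stand',len(t),cv2.minAreaRect((t[:,:2]*1000).astype(np.float32)))
E
```

```text
t 11.5667 tcp [ 535.8 -328.7  205.8] yaw_y -14.75 z [ 0.001 -0.    -1.   ] F [ 0.4  0.2 -2.2] gap 0.02104761399112621 ff 60.01719117164612 j [-0.64  0.27  1.21  0.    1.66 -0.38]
t 11.6167 tcp [ 535.7 -328.8  205.9] yaw_y -14.76 z [ 0.001 -0.    -1.   ] F [ 1.   0.3 -1.9] gap 0.020947299276285528 ff 60.01751661300659 j [-0.64  0.27  1.21  0.    1.66 -0.38]
t 11.6667 tcp [ 535.7 -329.1  205.8] yaw_y -14.78 z [ 0.001 -0.    -1.   ] F [-0.6  0.1 -0.6] gap 0.02115499158824237 ff 60.01778483390808 j [-0.64  0.27  1.21  0.    1.66 -0.38]
t 11.7167 tcp [ 535.6 -329.3  205.8] yaw_y -14.8 z [ 0.001 -0.    -1.   ] F [ 0.3 -0.1 -1.9] gap 0.021261730387243993 ff 60.01787781715393 j [-0.64  0.27  1.21  0.    1.66 -0.38]
[ 0.53568508 -0.32895529  0.20582306]
to (cm, tool axes) [-0.07  0.03 11.88]
stand 6420 ((536.2049560546875, -329.3533935546875), (76.6004867553711, 76.36531066894531), 70.01518249511719)
```

Emit:
{"api": "move_arm", "payload": {
  "increments": "0 0 0 0 0 3 1;0 0 0 0 0 6 1;0 0 0 0 0 7.5 1;0 0 0 0 0 8.5 1;0 0 0 0 0 9.5 1;0 0 0 0 0 10.5 1;0 0 0 0 0 11.2 1;0 0 0 0 0 11.6 1;0 0 0 0 0 11.6 1;0 0 0 0 0 11.6 1"
}}

```text
time: 12.55
tcp_pos: [0.5353, -0.3297, 0.0888]
tcp_rot: [0.793, 0.61, -0.0, -0.0]
force: [-0.5, -0.7, -1.0]
finger_gap: 0.0211
finger_force: 60.6
```

```bash
python3 -c "
from h import *
st()"
```

```text
t 12.55 tcp [ 535.3 -329.7   88.8] yaw_y -14.85 z [-0.001  0.001 -1.   ] F [-0.5 -0.7 -1. ] gap 0.021091687701071473 ff 60.609315633773804 j [-0.64  0.33  1.37  0.    1.44 -0.38]
```

Emit:
{"api": "move_arm", "payload": {
  "increments": "0 0 0 0 0 0.2 1;0 0 0 0 0 0.25 1;0 0 0 0 0 0.25 1;0 0 0 0 0 0.25 0.7;0 0 0 0 0 0.25 0.6;0 0 0 0 0 0.25 0.4;0 0 0 0 0 0.25 0;0 0 0 0 0 0.25 0;0 0 0 0 0 0.25 0;0 0 0 0 0 0.25 0;0 0 0 0 0 0.25 0;0 0 0 0 0 0.25 0;0 0 0 0 0 -4 0;0 0 0 0 0 -8 0;0 0 0 0 0 -12 0;0 0 0 0 0 -15 0;0 0 0 0 0 -15 0;0 0 0 0 0 -15 0"
}}

```text
time: 14.05
tcp_pos: [0.5364, -0.3306, 0.2431]
tcp_rot: [0.793, 0.61, 0.001, 0.003]
force: [0.3, 0.5, 0.5]
finger_gap: 0.0855
finger_force: 0.0
```

```bash
python3 - <<'E'
from h import *
c=cap('wrist');p=cloud(c);o,r=st()
s=np.hypot(p[...,0]-.536,p[...,1]+.329)
t=p[(p[...,2]>.12)&(p[...,2]<.135)&(s<.03)];rr=cv2.minAreaRect((t[:,:2]*1000).astype(np.float32));print(len(t),rr,t[:,2].mean())
for n in ['scene','side']:
    c=cap(n);p=cloud(c)
    t=p[(p[...,2]>.066)&(p[...,2]<.09)&(np.hypot(p[...,0]-.5,p[...,1]+.076)<.042)]
    x=cv2.minAreaRect((t[:,:2]*1000).astype(np.float32));print(n,x)
E
```

```text
t 14.1 tcp [ 535.6 -330.   240.1] yaw_y -14.85 z [ 0.001 -0.001 -1.   ] F [ 0.6  0.2 -0.5] gap 0.08584530752916776 ff 0.0 j [-0.64  0.26  1.15  0.    1.73 -0.38]
1244 ((536.2417602539062, -328.354736328125), (21.82084846496582, 21.478357315063477), 75.31884002685547) 0.12818340868668915
scene ((501.9949035644531, -70.23738098144531), (60.38816833496094, 25.212541580200195), 67.56922149658203)
side ((500.5753479003906, -73.85215759277344), (60.45674514770508, 27.21004295349121), 66.29705810546875)
```

Emit:
{"api": "move_arm", "payload": {
  "increments": "0 0 8.25 23.6 -10 5 0;0 0 8.25 23.6 -10 5 0;0 0 8.25 23.6 -10 5 0;0 0 8.25 23.6 -10 5 0;0 0 8.25 23.6 -10 5 0;0 0 8.25 23.6 -10 5 0;0 0 8.25 23.6 -10 5 0;0 0 8.25 23.6 -10 5 0;0 0 8.25 23.6 -10 5 0;0 0 8.25 23.6 -10 5 0;0 0 8.25 23.6 -10 5 0;0 0 8.25 23.6 -10 5 0;0 0 8.25 23.6 -10 5 0"
}}

```text
time: 15.28
tcp_pos: [0.4995, -0.0773, 0.1894]
tcp_rot: [0.835, 0.55, 0.0, 0.0]
force: [0.6, 0.4, -0.1]
finger_gap: 0.0849
finger_force: 0.0
```

```bash
python3 - <<'E'
from h import *
c=cap('wrist');c=cap('wrist');p=cloud(c);o,r=st()
s=np.hypot(p[...,0]-.5,p[...,1]+.0765)
for lo in (.06,.066,.072,.078):
    t=p[(p[...,2]>lo)&(p[...,2]<.09)&(s<.045)]
    print(lo,len(t),cv2.minAreaRect((t[:,:2]*1000).astype(np.float32)))
d=np.hypot(p[...,0]-.5293,p[...,1]+.0075); t=p[(d<.022)&(p[...,2]>.066)&(p[...,2]<.074)]
if len(t): print('bar',cv2.minAreaRect((t[:,:2]*1000).astype(np.float32)))
to([.4998,-.0767,.061],o,r); save('w2',c['image'])
E
```

```text
t 15.3833 tcp [499.3 -76.9 189.4] yaw_y -23.18 z [ 0. -0. -1.] F [-0.1 -0.2 -0.1] gap 0.08535022099432654 ff 0.0 j [-0.26 -0.    1.54 -0.    1.6   0.14]
0.06 3950 ((497.8371276855469, -75.55477905273438), (66.34447479248047, 30.160083770751953), 66.4501724243164)
0.066 3707 ((499.8302917480469, -77.20481872558594), (63.40191650390625, 25.266942977905273), 66.7638168334961)
0.072 3286 ((499.72589111328125, -76.84339141845703), (56.39132308959961, 24.808841705322266), 67.04149627685547)
0.078 2514 ((499.2821044921875, -76.59159851074219), (43.66105270385742, 23.82194709777832), 67.4354248046875)
bar ((528.8201293945312, -8.168399810791016), (3.481050729751587, 29.408737182617188), 69.79034423828125)
to (cm, tool axes) [ 0.03  0.03 12.84]
```

View pics/w2.png

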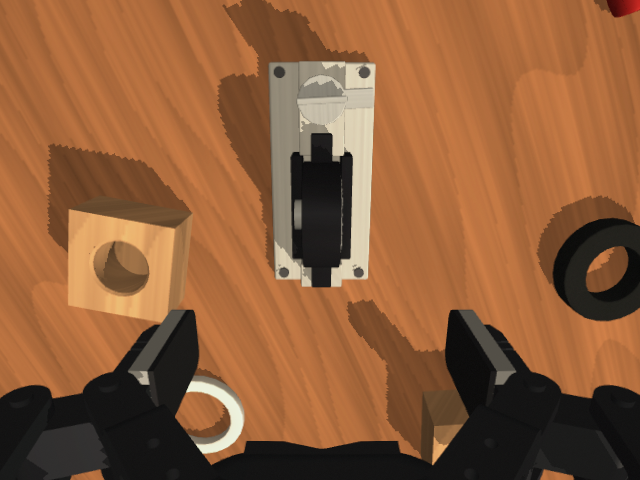

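The wrist view shows the screw finger at (358,98), turned a quarter turn to +x. The cup at (322,215) has both lugs free. Next I'll grip it near the top.

Emit:
{"api": "move_arm", "payload": {
  "increments": "0 0 0 0 0 4 0;0 0 0 0 0 8 0;0 0 0 0 0 11 0;0 0 0 0 0 12.7 0;0 0 0 0 0 12.7 0;0 0 0 0 0 12.7 1;0 0 0 0 0 12.7 1;0 0 0 0 0 12.7 1;0 0 0 0 0 12.7 1;0 0 0 0 0 12.7 1;0 0 0 0 0 12.7 1;0 0 0 0 0 12.7 1;0 0 0 0 0 12.7 1;0 0 0 0 0 12.7 1;0 0 0 0 0 12.7 1;0 0 0 0 0 12.7 1",
  "newtons": 60
}}

```text
time: 16.72
tcp_pos: [0.5003, -0.0763, 0.0641]
tcp_rot: [0.834, 0.551, 0.001, 0.001]
force: [-0.2, 0.1, 6.7]
finger_gap: 0.0226
finger_force: 59.6
```

```bash
python3 -c "
from h import *
st()"
```

```text
t 16.7167 tcp [500.3 -76.3  64.1] yaw_y -23.1 z [ 0.003 -0.001 -1.   ] F [-0.2  0.1  6.7] gap 0.02264207007818419 ff 59.5948451757431 j [-0.26  0.08  1.71  0.    1.34  0.14]
```

Emit:
{"api": "move_arm", "payload": {
  "increments": "0 0 0 0 0 -1 1;0 0 0 0 0 -2 1;0 0 0 0 0 -3.5 1;0 0 0 0 0 -5 1;0 0 0 0 0 -7 1;0 0 0 0 0 -9 1;0 0 0 0 0 -11 1;0 0 0 0 0 -13 1;0 0 0 0 0 -15 1;0 0 0 0 0 -17 1;0 0 0 0 0 -19 1;0 0 0 0 0 -20.2 1;0 0 0 0 0 -20.2 1;0 0 0 0 0 -20.2 1"
}}

```text
time: 17.88
tcp_pos: [0.4992, -0.0761, 0.2647]
tcp_rot: [0.834, 0.551, 0.0, 0.0]
force: [-0.1, -0.1, -2.9]
finger_gap: 0.0228
finger_force: 59.6
```

```bash
python3 -c "
from h import *
st()"
```

```text
t 17.8833 tcp [499.2 -76.1 264.7] yaw_y -23.1 z [ 0.001 -0.    -1.   ] F [-0.1 -0.1 -2.9] gap 0.022809965694708147 ff 59.59259033203125 j [-0.26 -0.02  1.41 -0.    1.75  0.14]
```

Emit:
{"api": "move_arm", "payload": {
  "increments": "-5 0 0 0 -0.1 0 1;-10 0 0 0 -0.3 0 1;-15 0 0 0 -0.4 0.05 1;-20 0 0 0 -0.55 0.1 1;-25 0 0 0 -0.7 0.15 1;-30 0 0 0 -0.8 0.2 1;-35 0 0 0 -0.9 0.3 1;-40 0 0 0 -1 0.4 1;-45 0 0 0 -1.1 0.5 1;-45 0 0 0 -1.1 0.5 1;-45 0 0 0 -1.1 0.5 1;-45 0 0 0 -1.1 0.5 1;-45 0 0 0 -1.1 0.5 1;-45 0 0 0 -1.1 0.5 1;-45 0 0 0 -1.1 0.5 1;-45 0 0 0 -1.1 0.5 1"
}}

```text
time: 19.22
tcp_pos: [0.4897, -0.0721, 0.26]
tcp_rot: [0.771, 0.509, 0.211, 0.319]
force: [-0.6, 0.0, -1.7]
finger_gap: 0.0228
finger_force: 59.7
```

```bash
python3 - <<'E'
from h import *
o,r=st(); C=o['tcp_pos']+.016*r[:,2]; print('y axis',r[:,1].round(3),'centre',C)
c=cap('scene'); d=cap('side'); 
p=cloud(c); t=p[(np.linalg.norm(p-C,axis=-1)<.034)]; 
n=np.linalg.svd(t-t.mean(0),full_matrices=False)[2][2] if len(t)>20 else 0; print('plane normal',n,t.mean(0),len(t))
a=proj(c,C)[0].astype(int); b=proj(d,C)[0].astype(int)
f=lambda i,q:cv2.resize(i[q[1]-75:q[1]+75,q[0]-100:q[0]+100],(400,300))
save('fin',np.hstack([f(c['image'],a),f(d['image'],b)]))
E
```

```text
t 19.2167 tcp [489.7 -72.1 260. ] yaw_y -23.14 z [ 0.65  -0.278 -0.707] F [-0.6  0.  -1.7] gap 0.02278094415947483 ff 59.70276474952698 j [-0.14 -0.55  2.01 -0.23  0.93  0.33]
y axis [ 0.65  -0.278  0.707] centre [ 0.50006166 -0.07652235  0.24872591]
plane normal [ 0.68939199 -0.26791455  0.67302338] [ 0.51055709 -0.07746822  0.25697932] 476
```

View pics/fin.png

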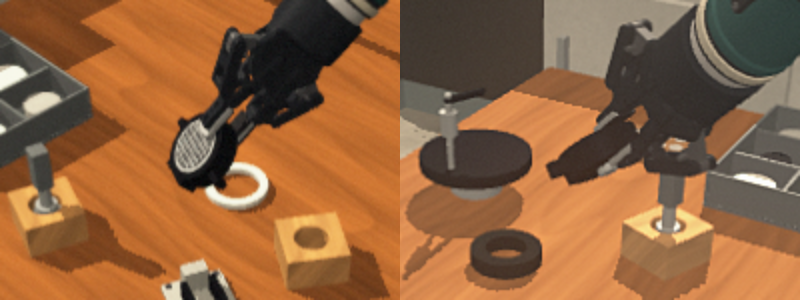

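The final view shows the cup in the gripper at (195,150) in the scene crop, with the grille up at 45° and its centre at z ≈ 0.249. The key stands in its stand at (40,190). I'm handing in.

```bash
python3 -c "
from h import *
st(); print(workorder.close_job())"
```

```text
t 19.3167 tcp [489.4 -71.9 259.6] yaw_y -23.12 z [ 0.65  -0.278 -0.707] F [-0.4  1.6 -0.6] gap 0.022761785122957512 ff 59.70284879207611 j [-0.14 -0.55  2.01 -0.23  0.92  0.33]
the job is handed in; nothing more can be done
None
```

I turned the screw to about 1.63 rad with the key, stood the key back in its stand, and handed the job in at 19.3 s with the ear cup held still, its centre about 25 cm above the bench and the grille up at 45°; close_job returned no verdict.

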